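# Clear the binder clips into the riser drawer

## Task

The drawer of the desk riser stands open: with closed fingers, sweep the four loose binder clips off the riser's top over its front edge so that they drop into the drawer, without picking any of them up. When all four are in, push the drawer fully shut with the fingertips. Leave the box of staples and everything else where it stands.

Things in the scene. Friction and masses are not known exactly. Their poses are not given: they have to be found in the camera images.
- riser: White desk riser fixed to the desk, 260 deep (x) by 500 wide (y) by 100 mm high, a flat drawer under its 18 mm top board. Origin: centre of its footprint at desk level; x points from front to back, away from the robot, z up. Front edge at x = -130 mm. Clips and staple box stand in a row on its front half, some 72 mm apart; the back row of things begins 35 mm behind its middle.
- riser_edge (a point): The middle of the upper front edge of the riser's top; axes as the riser's.
- drawer (a joint): How far the drawer stands open: 0 m shut (its stop), about 0.10 to 0.125 m at the start, 0.15 m at most. It slides along the riser's x, stays where it is left, and needs 2 to 4 N to push; it weighs 1.2 kg.
- drawer_in (a point): Centre of the inner floor of the drawer, 20 mm above the desk; axes as the riser's. The inside is 214 mm (x) by 420 mm (y) and 48 mm deep. The open part in front of the riser's edge measures the drawer's opening less 13 mm (front to back) by the full 420 mm.
- drawer_face (a point): Middle of the upper edge of the drawer's flat outer front face, 78 mm above the desk; the face is 468 mm wide, reaches down to 12 mm above the desk, is 16 mm thick and faces the robot (-x of the riser). No knob or bar stands out from it. Shut, the face stands 3 mm proud of the riser's top edge.
- clip_a: One of four like black binder clips with bright wire loops folded flat, 41 (y) by 33 (x) mm, 19 mm high at the spine and 9 mm at the jaws, about 24 g, lying on its side on the front part of the riser's top with its spine roughly away from the robot. Origin: centre of its underside; x axis points from jaws to spine.
- clip_b: One of four like black binder clips with bright wire loops folded flat, 41 (y) by 33 (x) mm, 19 mm high at the spine and 9 mm at the jaws, about 24 g, lying on its side on the front part of the riser's top with its spine roughly away from the robot. Origin: centre of its underside; x axis points from jaws to spine.
- clip_c: One of four like black binder clips with bright wire loops folded flat, 41 (y) by 33 (x) mm, 19 mm high at the spine and 9 mm at the jaws, about 24 g, lying on its side on the front part of the riser's top with its spine roughly away from the robot. Origin: centre of its underside; x axis points from jaws to spine.
- clip_d: One of four like black binder clips with bright wire loops folded flat, 41 (y) by 33 (x) mm, 19 mm high at the spine and 9 mm at the jaws, about 24 g, lying on its side on the front part of the riser's top with its spine roughly away from the robot. Origin: centre of its underside; x axis points from jaws to spine.
- staple_box: Card box of staples, 54 (x) by 36 (y) by 20 mm, 70 g, standing in the row of clips on the riser's top. Stays where it is. Origin at the centre of its underside.
- punch: Black two-hole punch, 72 (x) by 108 (y) by 55 mm, in the back row on the riser. Stays where it is. Origin at the centre of its underside.
- stapler: Black stapler, 36 (x) by 130 (y) by 52 mm, in the back row on the riser. Stays where it is. Origin at the centre of its underside.
- tape: Grey tape dispenser with its roll, 52 (x) by 125 (y) by 67 mm, in the back row on the riser. Stays where it is. Origin at the centre of its underside.
- calculator: Grey desk calculator, 165 (x) by 115 (y) by 23 mm, on the desk to the right. Stays where it is. Origin at the centre of its underside.
- mug: White mug, 82 mm across, 92 mm high, on the desk left of the riser. Stays where it is. Origin at the centre of its underside.
- stamp: Black self-inking stamp, 38 (x) by 62 (y) by 71 mm, on the desk to the left. Stays where it is. Origin at the centre of its underside.
Mind the look-alikes: they are no part of the job. What is shaped like the clip_a but green or red is not meant. What is shaped like the clip_b but blue is not meant.

How it is judged:
On the way:
1. all four clips lie in the open drawer (x of clip_a in the frame of drawer_in between -0.106 and 0.107 m and y of clip_a in the frame of drawer_in between -0.21 and 0.21 m and z of clip_a in the frame of drawer_in between -0.003 and 0.045 m and x of clip_b in the frame of drawer_in between -0.106 and 0.107 m and y of clip_b in the frame of drawer_in between -0.21 and 0.21 m and z of clip_b in the frame of drawer_in between -0.003 and 0.045 m and x of clip_c in the frame of drawer_in between -0.106 and 0.107 m and y of clip_c in the frame of drawer_in between -0.21 and 0.21 m and z of clip_c in the frame of drawer_in between -0.003 and 0.045 m and x of clip_d in the frame of drawer_in between -0.106 and 0.107 m and y of clip_d in the frame of drawer_in between -0.21 and 0.21 m and z of clip_d in the frame of drawer_in between -0.003 and 0.045 m and value of joint drawer above 0.06 m), for 0.2 s.
At the end, for the whole second after the job is handed in: All four clips lie at rest inside the drawer and the drawer is shut to within 5 mm (x of clip_a in the frame of drawer_in between -0.106 and 0.107 m and y of clip_a in the frame of drawer_in between -0.21 and 0.21 m and z of clip_a in the frame of drawer_in between -0.003 and 0.045 m and x of clip_b in the frame of drawer_in between -0.106 and 0.107 m and y of clip_b in the frame of drawer_in between -0.21 and 0.21 m and z of clip_b in the frame of drawer_in between -0.003 and 0.045 m and x of clip_c in the frame of drawer_in between -0.106 and 0.107 m and y of clip_c in the frame of drawer_in between -0.21 and 0.21 m and z of clip_c in the frame of drawer_in between -0.003 and 0.045 m and x of clip_d in the frame of drawer_in between -0.106 and 0.107 m and y of clip_d in the frame of drawer_in between -0.21 and 0.21 m and z of clip_d in the frame of drawer_in between -0.003 and 0.045 m and linear speed of each of clip_a, clip_b, clip_c, clip_d below 0.02 m/s and value of joint drawer below 0.005 m); the robot touches nothing.
It fails at once if a clip is lifted: it is more than 22 mm above the top of the riser (height (world z) of any of clip_a, clip_b, clip_c, clip_d above 0.122 m).
It fails at once if the box of staples is moved by more than 20 mm or tipped (distance of staple_box from where it was at the start of the episode above 0.02 m or angle between staple_box's own z axis and vertical above 0.35 rad).
It fails at once if the punch, stapler or tape dispenser is moved by more than 20 mm or tipped (distance of any of punch, stapler, tape from where it was at the start of the episode above 0.02 m or angle between any of punch, stapler, tape's own z axis and vertical above 0.35 rad).
It fails at once if the calculator, mug or stamp is moved by more than 20 mm or tipped (distance of any of calculator, mug, stamp from where it was at the start of the episode above 0.02 m or angle between any of calculator, mug, stamp's own z axis and vertical above 0.35 rad).
It also fails if it takes over 64 s, if anything falls off the work surface, if the arm or the gripper's body presses on something with over 40 N, if the wrist force passes 120 N, or if a joint passes its speed limit or range.

## Robot

A 6-joint arm with a two-finger parallel gripper is mounted at the origin on the work surface. World frame = base frame: x ahead of the robot, y to its left, z up, the work surface at z = 0. Lengths are in m, angles in rad, forces in N, time in s.
With the tool pointing down it reaches from about 0.25 to 0.725 m from the base axis. Payload 4 kg.
Tool frame: the origin (TCP) lies where the fingers leave the gripper's body, on its centre line; the fingertips stand 73 mm ahead of it and the grasp point (between the pads) lies 54 mm ahead of it (bot.tips_ahead is the z of the fingertips in the tool frame, in m); z points along the fingers, y is the direction in which the jaws open and shut (so a half turn about z gives the same grasp; the last joint's range is limited). The gripper opens to 85 mm and grips with 20 to 120 N. Pads are 22 mm wide; open, the fingers measure 114 mm over their backs; the gripper's body (76 mm by 85 mm) begins 54 mm behind the grasp point. The pads swing forward as they close: fully open they stand 13 mm farther back than shut.
Start: joints at [1.185, 0.241, 0.005, 1.335, 0, 1.571], TCP at [0.188, 0.463, 0.304] pointing down, gripper open.
Joint ranges: [-2.72, 2.72], [-1.05, 1.87], [-1.09, 1.28], [-1.99, 2.15], [-1.42, 1.44], [-3.14, 3.14]. Speed limits (rad/s): [2.79, 2.79, 3.14, 3.14, 3.14, 3.14].

## Interface

Orientations are given as a unit quaternion [x, y, z, w].
In Python, from workcell import readout, camera, get_calibration, order, bot gives the robot as it stands.
- The arm moves only by the tool send_rows, never from a script. Its argument "moves" is a list of rows, each a list of 3 entries, a list of its own where there are three numbers: the shift along the tool's x, y, z in mm, then the turn, a rotation vector about the tool's x, y, z in rad, then the finger opening in mm, from 0 to 85.4. In form: [[[dx, dy, dz], [ax, ay, az], grip], ...]. A call has 1 to 12 rows; each row is the pose to reach, as a shift and turn from the pose measured when the call began, along the tool's axes at that moment; what a row does not reach only later rows make up. A row lasts 1/12 s, in which the tool goes at most 41.7 mm and 7.16 degrees, less where a joint would pass 70% of its speed; a pose out of reach is approached as far as the arm can. A call with a gripper value outside its range is refused whole. The fingers move at their own pace and stop on an object; the grip force is fixed at half the most. Time passes only in rows, so rows that repeat a pose let the fingers close. It gives the time, the measured TCP pose, the force and the opening at its end, in the units of the state.
- readout.get_obs(): the state, without advancing time (a new reading comes with each control period).
- camera(name): name is "scene" or "side" or "wrist"; returns the picture (480x640x3 uint8, red, green, blue); there is no depth.
- get_calibration(name): a dict with "fx", "fy", "cx", "cy" (pixels), "R" (3x3) and "t" (3): a world point X has camera coordinates R X + t. Camera axes: x right, y down, z forward; pixel columns grow to the right and rows downward; lengths in m; the calibration is good to about 2 mm. A picture is of the moment at which its call begins: read the wrist's pose just before it. get_calibration takes no time and is no camera call; for the wrist camera it gives the pose at the moment of the call.
- order.job_done(): hands the job in, once; it reports no verdict.
The state is a dict: "clock": time; "joint_pos": joint angles; "joint_vel": joint speeds; "tau": joint torques, N m; "eef_pos": TCP position; "tool_rot": TCP orientation; "ft_force": force on the tool from outside, world axes, zero at the start; "ft_torque": the same for the moment, N m; "grip_width": finger opening in m.
Only numpy, scipy, OpenCV 4.12 (cv2) and the standard library are available. Lean on these libraries where they do the work, as an engineer would, in place of code of your own. Each camera call takes 0.05 s, during which the arm holds its last target. There are 200 camera calls.

## Working session

There is one attempt and no reset: what is moved stays moved. The work goes in short steps, Python scripts to look and compute and a tool call to move; the robot and the scene stay as the last step left them, time stands still between calls to the robot, and variables do not carry over. Pictures are saved under pics/ and viewed, about 8 in all and at most 12, crops included, and the job is handed in when it is done.

Besides the shell and the picture viewer there is one more tool, called by a JSON object that holds its "api" and its "payload". send_rows: Moves the arm, as the interface text tells. Its arguments: {"type":"object","properties":{"moves":{"type":"array","items":{"type":"array"}}},"required":["moves"]}

```bash
mkdir -p pics; cat > h.py <<'E'
import numpy as np, cv2
from workcell import readout, camera, get_calibration, order, bot
from scipy.spatial.transform import Rotation as Ro
def ray(c,u,v,z):
    C=c; R=np.array(C["R"]);t=np.array(C["t"])
    o=-R.T@t; d=R.T@np.array([(u-C["cx"])/C["fx"],(v-C["cy"])/C["fy"],1])
    return o+d*(z-o[2])/d[2]
def proj(C,X):
    p=np.array(C["R"])@np.array(X)+np.array(C["t"]); return np.array([C["fx"]*p[0]/p[2]+C["cx"],C["fy"]*p[1]/p[2]+C["cy"]])
def snap(n,f):
    im=camera(n); cv2.imwrite(f,im[:,:,::-1]); return im
E
python3 - <<'E'
from h import *
o=readout.get_obs(); print({k:np.round(v,3) for k,v in o.items()}, bot.tips_ahead)
for n in("scene","side"):
    snap(n,f"pics/{n}0.png"); C=get_calibration(n); print(n,-np.array(C["R"]).T@np.array(C["t"]),np.round(C["R"],2),C["fx"])
E
```

```text
{'clock': np.float64(0.0), 'joint_pos': array([ 1.185,  0.241,  0.004,  1.335, -0.   ,  1.571]), 'joint_vel': array([-0.001,  0.   ,  0.   , -0.002,  0.001, -0.   ]), 'tau': array([ 1.0000e-03, -3.7232e+01,  2.5241e+01,  1.7000e-02,  0.0000e+00,
       -0.0000e+00]), 'eef_pos': array([0.188, 0.463, 0.303]), 'tool_rot': array([ 0.192,  0.981, -0.001, -0.   ]), 'ft_force': array([0.082, 0.332, 0.077]), 'ft_torque': array([ 0.037,  0.003, -0.014]), 'grip_width': np.float64(0.086)} 0.0726
scene [1.09501443 0.82102641 0.72132211] [[-0.84  0.55  0.01]
 [ 0.29  0.46 -0.84]
 [-0.46 -0.7  -0.55]] 525.8830474651805
side [ 0.46304998 -0.74980694  0.75610143] [[ 0.99 -0.14  0.01]
 [-0.09 -0.66 -0.74]
 [ 0.11  0.74 -0.67]] 460.3360708989711
```

View pics/scene0.png

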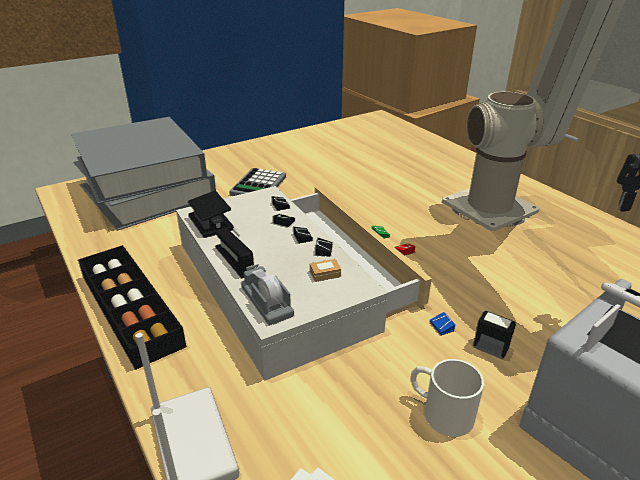

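View pics/side0.png

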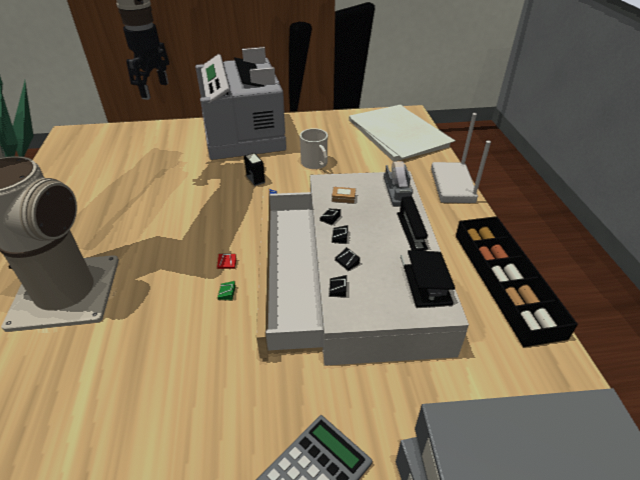

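The four black clips are on the riser top at side pixels (331,215), (341,234), (347,259) and (339,286). The staple box is at (344,195). The look-alikes are on the desk: red (227,261) and green (227,291) in the side view, blue (443,323) in the scene view. I choose the four black clips on the riser, then measure and check them in a crop.

```bash
python3 - <<'E'
from h import *
im=cv2.imread("pics/side0.png"); C=get_calibration("side")
hsv=cv2.cvtColor(im,cv2.COLOR_BGR2HSV)
m=((im.max(2)<75)*255).astype(np.uint8); m=cv2.morphologyEx(m,cv2.MORPH_CLOSE,np.ones((3,3),np.uint8))
cs,_=cv2.findContours(m[170:330,312:372].copy(),cv2.RETR_EXTERNAL,cv2.CHAIN_APPROX_SIMPLE)
for c in cs:
    if cv2.contourArea(c)<40: continue
    c=c+[312,170]
    P=np.array([ray(C,*p[0],.108)[:2] for p in c],np.float32)
    r=cv2.minAreaRect(P*1000); print(np.round(c.reshape(-1,2).mean(0)),cv2.contourArea(c),np.round(r[0]),np.round(r[1]),round(r[2]))
# staple box (brown)
m=cv2.inRange(hsv,(8,110,60),(25,255,255))[170:215,318:372]
cs,_=cv2.findContours(m,cv2.RETR_EXTERNAL,cv2.CHAIN_APPROX_SIMPLE)
c=max(cs,key=cv2.contourArea)+[318,170]
r=cv2.minAreaRect(np.array([ray(C,*p[0],.115)[:2] for p in c],np.float32)*1000);print("box",np.round(r[0]),np.round(r[1]),r[2])
cv2.imwrite("pics/crop1.png",cv2.resize(im[160:370,245:475],None,fx=3.4,fy=2.8,interpolation=cv2.INTER_CUBIC)[:600,:800])
E
```

```text
[339. 283.] 292.0 [ 574. -160.] [56. 32.] 80
[348. 261.] 302.5 [605. -91.] [43. 52.] 32
[340. 234.] 211.5 [603. -13.] [56. 31.] 76
[329. 218.] 195.5 [595.  53.] [58. 34.] 50
[342. 199.] 81.5 [631. 109.] [20. 50.] 75
box [634. 126.] [41. 52.] 74.97530364990234
```

View pics/crop1.png

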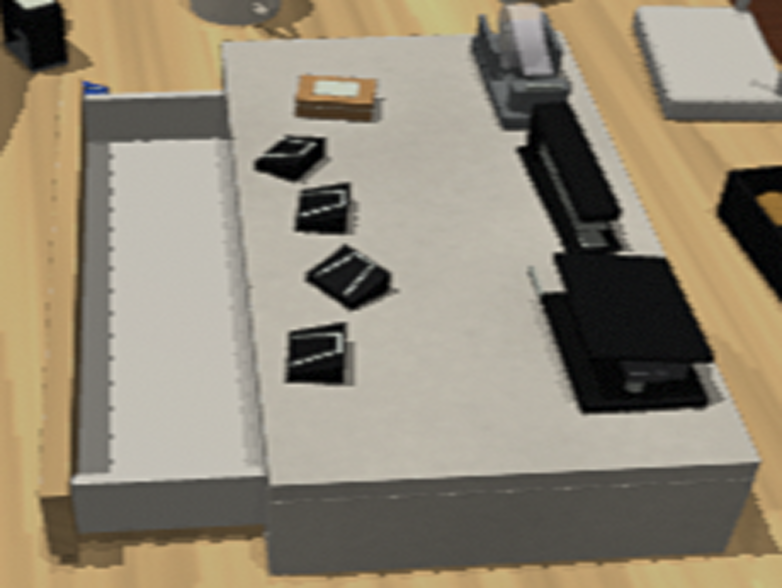

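```bash
python3 - <<'E'
from h import *
C=get_calibration("side")
f=lambda u,v,z:np.round(1000*ray(C,245+u/3.4,160+v/2.8,z)[:2])
fr=f(268,490,.1);fl=f(222,40,.1);br=f(757,462,.1)
print("FR",fr,"FL",fl,"BR",br,"face",f(40,493,.078),f(68,85,.078),f(85,85,.078))
d=(fl-fr)/np.linalg.norm(fl-fr); yaw=np.arctan2(-d[0],d[1]);print("yaw",yaw,np.linalg.norm(fl-fr),np.linalg.norm(br-fr))
c=(fr+fl)/2
ex=np.array([np.cos(yaw),np.sin(yaw)]);ey=np.array([-ex[1],ex[0]])
for n,p in dict(d=(574,-160),c=(605,-91),b=(603,-13),a=(595,53),box=(631,118)).items():
    q=np.array(p)-c; print(n,q@ex,q@ey)
for u,v,z in((40,493,.078),(68,85,.078)):
    q=f(u,v,z)-c; print("face",q@ex,q@ey)
for u,v in((540,110),(520,150),(545,290),(585,410),(500,125)): q=f(u,v,.1)-c; print("back",q@ex,q@ey)
E
```

```text
FR [ 533. -266.] FL [568. 236.] BR [ 790. -279.] face [ 416. -236.] [450. 211.] [462. 210.]
yaw -0.06960847165861793 503.21864035426984 257.3285837212804
d 33.528169759613796 -143.01437631430807
c 59.65399051765329 -72.02535258726422
b 52.23375664600809 5.646650922945863
a 39.66268019393858 70.93040109736694
box 71.05460158397052 138.2768729533005
face -118.80323025774959 -229.81958680740016
face -115.97543357875892 218.46269431236738
back 217.8834232428482 131.47267349520914
back 193.5679487775427 77.65113782846069
back 177.83125032292074 -84.8368811813983
back 176.7124523395956 -198.18920048308928
back 186.14572769811184 112.21861725997337
```

```bash
cat >> h.py <<'E'
YAW=-0.0696; C0=np.array([.5505,-.015])   # front edge centre, riser yaw
def rw(xr,yr): # riser-edge frame (m) -> world
    return C0+np.array([np.cos(YAW)*xr-np.sin(YAW)*yr,np.sin(YAW)*xr+np.cos(YAW)*yr])
def wr(p):
    q=np.array(p[:2])-C0; c,s=np.cos(YAW),np.sin(YAW); return np.array([c*q[0]+s*q[1],-s*q[0]+c*q[1]])
def plan(tips): # fingertip world points -> tool shift (mm) and turn from now; tool down, y along riser y
    o=readout.get_obs(); R=Ro.from_quat(o["tool_rot"])
    T=Ro.from_euler("z",YAW)*Ro.from_quat([0,1,0,0])
    rv=(R.inv()*T).as_rotvec()
    for p in tips:
        t=np.array(p)+[0,0,bot.tips_ahead]
        print(np.round(1000*R.inv().apply(t-o["eef_pos"])).astype(int).tolist(),np.round(rv,3).tolist())
    return o
E
python3 - <<'E'
from h import *
plan([[.50,-.04,.29],[.48,-.04,.28]])
E
```

```text
[-478, -349, -59] [-0.002, -0.0, -0.316]
[-460, -356, -49] [-0.002, -0.0, -0.316]
```

{"api": "send_rows", "payload": {"moves": [[[-40,-29,-5],[0,0,-0.1],0],[[-80,-58,-10],[0,0,-0.2],0],[[-120,-87,-15],[0,0,-0.316],0],[[-160,-116,-20],[0,0,-0.316],0],[[-200,-145,-25],[0,0,-0.316],0],[[-240,-174,-30],[0,0,-0.316],0],[[-280,-203,-35],[0,0,-0.316],0],[[-320,-232,-40],[0,0,-0.316],0],[[-360,-261,-45],[0,0,-0.316],0],[[-400,-290,-50],[0,0,-0.316],0],[[-440,-320,-55],[0,0,-0.316],0],[[-460,-356,-50],[0,0,-0.316],0]]}}

```text
clock: 1.1
eef_pos: [0.4454, 0.039, 0.3511]
tool_rot: [0.035, 0.999, -0.001, 0.0]
ft_force: [0.3, 1.2, 0.5]
grip_width: -0.0
```

{"api": "send_rows", "payload": {"moves": [[[0,0,0],[0,0,0],0],[[0,0,0],[0,0,0],0]]}}

```text
clock: 1.27
eef_pos: [0.4459, 0.0368, 0.3505]
tool_rot: [0.038, 0.999, -0.001, -0.0]
ft_force: [0.0, 0.7, -1.1]
grip_width: -0.0002
```

```bash
python3 - <<'E'
from h import *
C=get_calibration("wrist"); snap("wrist","pics/w1.png"); print(-np.array(C["R"]).T@np.array(C["t"]),np.round(C["R"],2))
plan([[.48,-.04,.28]])
import pickle; pickle.dump(C,open("w1.pkl","wb"))
for n,p in dict(d=(33,-143),c=(60,-72),b=(52,6),a=(40,71),box=(71,138)).items(): print(n,proj(C,[*rw(p[0]/1e3,p[1]/1e3),.108]))
E
```

```text
[0.36343181 0.04348041 0.41899187] [[ 0.08  1.   -0.  ]
 [ 0.95 -0.07  0.32]
 [ 0.32 -0.02 -0.95]]
[-40, -76, -2] [-0.001, -0.001, -0.003]
d [129.91093343 353.24900475]
c [203.36848294 375.23621062]
b [278.98561549 368.38528633]
a [342.95551673 358.15366769]
box [407.16023987 383.14078064]
```

View pics/w1.png

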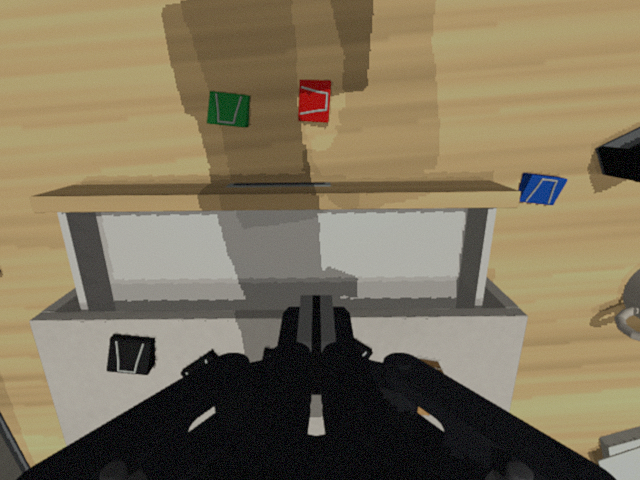

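The wrist view shows clip d at (131,354), matching the side-view prediction (130,353). The riser's front edge runs from about (37,319) to (525,317). The other clips are hidden by the gripper, so I cross-check them in the scene picture.

```bash
python3 - <<'E'
from h import *
import pickle
C=pickle.load(open("w1.pkl","rb"))
for u,v in((37,319),(525,317)): print("edge",wr(ray(C,u,v,.1)))
for u in (36,517): print("face",wr(ray(C,u,[0,197,188][1 if u<100 else 2],.078)))
im=cv2.imread("pics/scene0.png"); C=get_calibration("scene")
m=((im.max(2)<75)*255).astype(np.uint8)
cs,_=cv2.findContours(m[190:260,268:340].copy(),cv2.RETR_EXTERNAL,cv2.CHAIN_APPROX_SIMPLE)
for c in cs:
    if cv2.contourArea(c)<40: continue
    c=c+[268,190]
    P=np.array([wr(ray(C,*p[0],.108)[:2]) for p in c],np.float32)*1000
    print(np.round(c.reshape(-1,2).mean(0)),"riser",np.round(P.min(0)),np.round(P.max(0)),np.round(cv2.minAreaRect(P)[0]))
im=cv2.imread("pics/side0.png"); C=get_calibration("side")
m=((im.max(2)<75)*255).astype(np.uint8)
cs,_=cv2.findContours(m[205:330,312:372].copy(),cv2.RETR_EXTERNAL,cv2.CHAIN_APPROX_SIMPLE)
for c in cs:
    if cv2.contourArea(c)<40: continue
    c=c+[312,205]
    P=np.array([wr(ray(C,*p[0],.108)[:2]) for p in c],np.float32)*1000
    print("side",np.round(P.min(0)),np.round(P.max(0)))
plan([[*rw(.085,-.143),.15],[*rw(.085,-.143),.103],[*rw(-.015,-.143),.103]])
E
```

```text
edge [-0.00187119 -0.23356617]
edge [-0.00142628  0.25135408]
face [-0.12037497 -0.22083016]
face [-0.12628594  0.23372056]
[324. 246.] riser [13. 40.] [ 64. 110.] [36. 75.]
[301. 234.] riser [ 34. -25.] [75. 41.] [53.  9.]
[281. 218.] riser [ 38. -93.] [ 87. -35.] [ 65. -66.]
[279. 202.] riser [  19. -180.] [  56. -108.] [  36. -143.]
side [  16. -171.] [  52. -117.]
side [  35. -104.] [ 84. -40.]
side [ 33. -24.] [70. 32.]
side [12. 40.] [60. 94.]
[-194, -188, 128] [-0.001, -0.001, -0.003]
[-195, -188, 175] [-0.001, -0.001, -0.003]
[-95, -188, 175] [-0.001, -0.001, -0.003]
```

{"api": "send_rows", "payload": {"moves": [[[-24,-24,16],[0,0,0],0],[[-48,-47,32],[0,0,0],0],[[-72,-70,48],[0,0,0],0],[[-96,-94,64],[0,0,0],0],[[-120,-118,80],[0,0,0],0],[[-144,-141,96],[0,0,0],0],[[-168,-165,112],[0,0,0],0],[[-190,-188,120],[0,0,0],0],[[-190,-188,120],[0,0,0],0],[[-190,-188,145],[0,0,0],0],[[-190,-188,168],[0,0,0],0],[[-190,-188,171],[0,0,0],0]]}}

```text
clock: 2.32
eef_pos: [0.6184, -0.16, 0.1748]
tool_rot: [0.035, 0.999, 0.001, -0.005]
ft_force: [-0.5, 0.6, -0.4]
grip_width: -0.0
```

{"api": "send_rows", "payload": {"moves": [[[0,0,1],[0,0,0],0],[[0,0,1],[0,0,0],0]]}}

```text
clock: 2.48
eef_pos: [0.6182, -0.158, 0.174]
tool_rot: [0.034, 0.999, 0.001, -0.006]
ft_force: [-0.1, -0.1, -0.3]
grip_width: 0.0001
```

```bash
python3 - <<'E'
from h import *
o=readout.get_obs(); print(wr(o["eef_pos"]),o["eef_pos"][2]-bot.tips_ahead,np.round(o["ft_force"],1))
plan([[*rw(-.017,-.143),.105]])
E
```

```text
[ 0.07747131 -0.13793073] 0.10140907518835757 [-0.1 -0.1 -0.3]
[95, -5, -3] [0.001, -0.011, 0.003]
```

{"api": "send_rows", "payload": {"moves": [[[4,-3,-2],[0,-0.01,0],0],[[12,-5,-3],[0,-0.01,0],0],[[22,-5,-3],[0,-0.01,0],0],[[34,-5,-3],[0,-0.01,0],0],[[46,-5,-3],[0,-0.01,0],0],[[58,-5,-3],[0,-0.01,0],0],[[70,-5,-3],[0,-0.01,0],0],[[82,-5,-3],[0,-0.01,0],0],[[92,-5,-3],[0,-0.01,0],0],[[98,-5,-3],[0,-0.01,0],0],[[98,-5,-3],[0,-0.01,0],0],[[98,-5,-5],[0,-0.01,0],0]]}}

```text
clock: 3.48
eef_pos: [0.52, -0.1565, 0.1809]
tool_rot: [0.034, 0.999, 0.001, 0.0]
ft_force: [-0.1, 0.1, -0.7]
grip_width: -0.0002
```

```bash
python3 - <<'E'
from h import *
o=readout.get_obs(); print(wr(o["eef_pos"]),o["eef_pos"][2]-bot.tips_ahead,np.round(o["ft_force"],1))
snap("side","pics/s2.png")
plan([[*rw(-.017,-.143),.15],[*rw(.110,-.070),.15],[*rw(.110,-.070),.105]])
im=cv2.imread("pics/s2.png"); cv2.imwrite("pics/s2c.png",cv2.resize(im[150:370,235:475],None,fx=2.5,fy=2.5))
E
```

```text
[-0.02053464 -0.14332181] 0.10830318190753116 [-0.1  0.1 -0.7]
[-3, 0, -41] [0.001, 0.001, 0.002]
[-130, 73, -41] [0.001, 0.001, 0.002]
[-130, 73, 4] [0.001, 0.001, 0.002]
```

View pics/s2c.png

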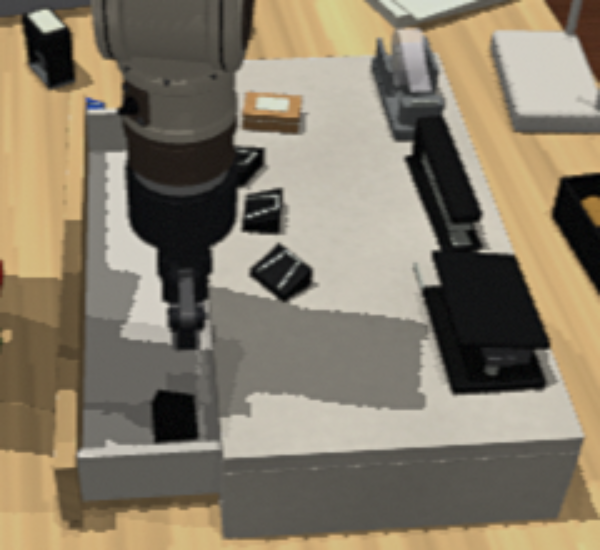

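Clip d has dropped into the drawer (crop 175,415) and the others are untouched. Next is clip c.

{"api": "send_rows", "payload": {"moves": [[[0,0,-25],[0,0,0],0],[[-10,5,-46],[0,0,0],0],[[-44,25,-46],[0,0,0],0],[[-78,44,-46],[0,0,0],0],[[-110,63,-46],[0,0,0],0],[[-130,73,-46],[0,0,0],0],[[-130,73,-46],[0,0,0],0],[[-130,73,-46],[0,0,0],0],[[-130,73,-22],[0,0,0],0],[[-130,73,-2],[0,0,0],0],[[-130,73,3],[0,0,0],0],[[-130,73,3],[0,0,0],0]]}}

```text
clock: 4.53
eef_pos: [0.6533, -0.093, 0.1765]
tool_rot: [0.034, 0.999, 0.001, -0.002]
ft_force: [-0.2, -0.1, 0.8]
grip_width: -0.0001
```

```bash
python3 - <<'E'
from h import *
o=readout.get_obs(); print(wr(o["eef_pos"]),o["eef_pos"][2]-bot.tips_ahead,np.round(o["ft_force"],1))
plan([[*rw(-.017,-.070),.105]])
E
```

```text
[ 0.10796503 -0.0707123 ] 0.10393572860338299 [-0.2 -0.1  0.8]
[125, 1, -1] [0.001, -0.004, 0.001]
```

{"api": "send_rows", "payload": {"moves": [[[8,1,-1],[0,0,0],0],[[20,1,-1],[0,0,0],0],[[32,1,-1],[0,0,0],0],[[44,1,-1],[0,0,0],0],[[56,1,-1],[0,0,0],0],[[68,1,-1],[0,0,0],0],[[80,1,-1],[0,0,0],0],[[92,1,-1],[0,0,0],0],[[104,1,-1],[0,0,0],0],[[116,1,-1],[0,0,0],0],[[127,1,-1],[0,0,0],0],[[127,1,-1],[0,0,0],0]]}}

```text
clock: 5.53
eef_pos: [0.5251, -0.0838, 0.1798]
tool_rot: [0.035, 0.999, 0.001, -0.002]
ft_force: [-0.4, 0.4, -1.0]
grip_width: 0.0002
```

```bash
python3 - <<'E'
from h import *
o=readout.get_obs(); print(wr(o["eef_pos"]),o["eef_pos"][2]-bot.tips_ahead,np.round(o["ft_force"],1))
snap("side","pics/s3.png")
plan([[*rw(-.017,-.07),.15],[*rw(.098,.007),.15],[*rw(.098,.007),.105]])
im=cv2.imread("pics/s3.png"); cv2.imwrite("pics/s3c.png",cv2.resize(im[150:370,235:475],None,fx=2.5,fy=2.5))
E
```

```text
[-0.02057051 -0.07036822] 0.1072425039290249 [-0.4  0.4 -1. ]
[-2, 0, -43] [0.001, -0.002, 0.001]
[-117, 77, -43] [0.001, -0.002, 0.001]
[-117, 77, 2] [0.001, -0.002, 0.001]
```

View pics/s3c.png

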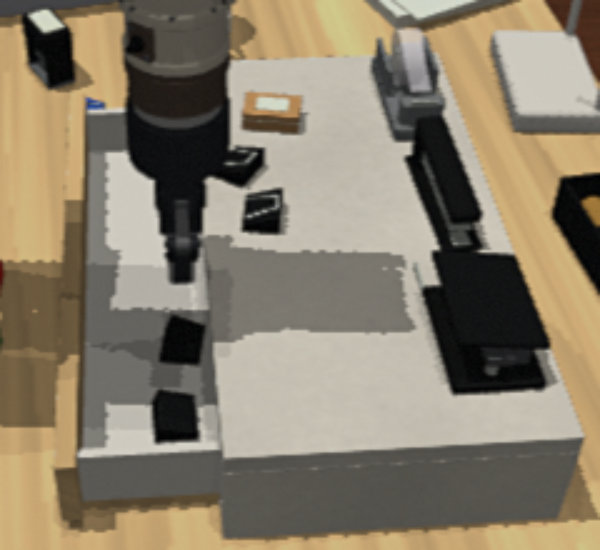

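Clip c is in too (183,340). Clips b (263,212) and a (245,165) are still where they were. Next is clip b.

{"api": "send_rows", "payload": {"moves": [[[0,0,-25],[0,0,0],0],[[-10,5,-46],[0,0,0],0],[[-42,27,-46],[0,0,0],0],[[-74,48,-46],[0,0,0],0],[[-104,68,-46],[0,0,0],0],[[-118,77,-46],[0,0,0],0],[[-118,77,-46],[0,0,0],0],[[-118,77,-46],[0,0,0],0],[[-118,77,-22],[0,0,0],0],[[-118,77,-2],[0,0,0],0],[[-118,77,2],[0,0,0],0],[[-118,77,2],[0,0,0],0]]}}

```text
clock: 6.58
eef_pos: [0.6476, -0.016, 0.1763]
tool_rot: [0.035, 0.999, 0.0, -0.003]
ft_force: [0.6, -0.3, -0.2]
grip_width: -0.0
```

```bash
python3 - <<'E'
from h import *
o=readout.get_obs(); print(wr(o["eef_pos"]),o["eef_pos"][2]-bot.tips_ahead,np.round(o["ft_force"],1))
plan([[*rw(-.017,.007),.105]])
E
```

```text
[0.09693815 0.00573132] 0.103693196420477 [ 0.6 -0.3 -0.2]
[114, 1, -1] [0.001, -0.006, -0.001]
```

{"api": "send_rows", "payload": {"moves": [[[8,1,-1],[0,0,0],0],[[19,1,-1],[0,0,0],0],[[30,1,-1],[0,0,0],0],[[41,1,-1],[0,0,0],0],[[52,1,-1],[0,0,0],0],[[63,1,-1],[0,0,0],0],[[74,1,-1],[0,0,0],0],[[85,1,-1],[0,0,0],0],[[96,1,-1],[0,0,0],0],[[107,1,-1],[0,0,0],0],[[117,1,-1],[0,0,0],0],[[117,1,-1],[0,0,0],0]]}}

```text
clock: 7.58
eef_pos: [0.5297, -0.0072, 0.18]
tool_rot: [0.035, 0.999, 0.0, -0.003]
ft_force: [-0.1, -0.3, -0.5]
grip_width: -0.0001
```

```bash
python3 - <<'E'
from h import *
o=readout.get_obs(); print(wr(o["eef_pos"]),o["eef_pos"][2]-bot.tips_ahead,np.round(o["ft_force"],1))
plan([[*rw(-.017,.007),.15],[*rw(.085,.072),.15],[*rw(.085,.072),.105]])
E
```

```text
[-0.0212788   0.00634139] 0.10739817593699261 [-0.1 -0.3 -0.5]
[-4, 1, -43] [0.001, -0.005, -0.001]
[-106, 66, -43] [0.001, -0.005, -0.001]
[-106, 66, 2] [0.001, -0.005, -0.001]
```

{"api": "send_rows", "payload": {"moves": [[[0,0,-25],[0,0,0],0],[[-10,5,-46],[0,0,0],0],[[-42,25,-46],[0,0,0],0],[[-74,44,-46],[0,0,0],0],[[-100,58,-46],[0,0,0],0],[[-107,65,-46],[0,0,0],0],[[-107,65,-46],[0,0,0],0],[[-107,65,-46],[0,0,0],0],[[-107,65,-22],[0,0,0],0],[[-107,65,-2],[0,0,0],0],[[-107,65,2],[0,0,0],0],[[-107,65,2],[0,0,0],0]]}}

```text
clock: 8.58
eef_pos: [0.6391, 0.0491, 0.1763]
tool_rot: [0.036, 0.999, 0.0, -0.005]
ft_force: [0.3, -0.1, -0.2]
grip_width: 0.0002
```

```bash
python3 - <<'E'
from h import *
o=readout.get_obs(); print(wr(o["eef_pos"]),o["eef_pos"][2]-bot.tips_ahead,np.round(o["ft_force"],1))
plan([[*rw(-.017,.071),.105]])
snap("side","pics/s4.png")
im=cv2.imread("pics/s4.png"); cv2.imwrite("pics/s4c.png",cv2.resize(im[150:370,235:475],None,fx=2.5,fy=2.5))
E
```

```text
[0.08394055 0.07012218] 0.10368075275273542 [ 0.3 -0.1 -0.2]
[101, 1, 0] [-0.0, -0.009, -0.002]
```

View pics/s4c.png

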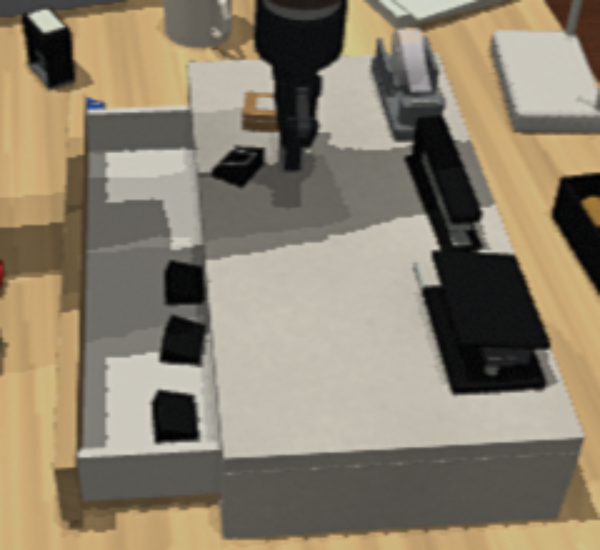

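Three clips are in the drawer: (175,415), (183,340) and (184,283). The fingers stand behind clip a (238,165), clear of the box.

{"api": "send_rows", "payload": {"moves": [[[6,1,-1],[0,0,0],0],[[15,1,-1],[0,-0.01,0],0],[[25,1,-1],[0,-0.01,0],0],[[35,1,-1],[0,-0.01,0],0],[[45,1,-1],[0,-0.01,0],0],[[55,1,-1],[0,-0.01,0],0],[[65,1,-1],[0,-0.01,0],0],[[75,1,-1],[0,-0.01,0],0],[[85,1,-1],[0,-0.01,0],0],[[95,1,-1],[0,-0.01,0],0],[[105,1,-1],[0,-0.01,0],0],[[105,1,-1],[0,-0.01,0],0]]}}

```text
clock: 9.63
eef_pos: [0.5341, 0.0579, 0.1814]
tool_rot: [0.036, 0.999, 0.0, 0.002]
ft_force: [-1.2, -0.5, -1.3]
grip_width: -0.0001
```

```bash
python3 - <<'E'
from h import *
o=readout.get_obs(); print(wr(o["eef_pos"]),o["eef_pos"][2]-bot.tips_ahead,np.round(o["ft_force"],1))
plan([[*rw(-.017,.07),.15],[*rw(-.17,0),.15],[*rw(-.17,0),.045]])
E
```

```text
[-0.02141314  0.07155977] 0.10877421252904956 [-1.2 -0.5 -1.3]
[-5, -2, -41] [0.001, 0.005, -0.002]
[148, -72, -42] [0.001, 0.005, -0.002]
[149, -72, 63] [0.001, 0.005, -0.002]
```

```bash
python3 - <<'E'
from h import *
C=get_calibration("side")
for u,v in((227,261),(227,291),(238,261),(236,290)): print(wr(ray(C,u,v,.01)))
snap("side","pics/s5.png")
im=cv2.imread("pics/s5.png"); cv2.imwrite("pics/s5c.png",cv2.resize(im[150:370,205:475],None,fx=2.5,fy=2.5))
E
```

```text
[-0.20440815  0.03912263]
[-0.19621877 -0.05462156]
[-0.17904059  0.0375184 ]
[-0.17702137 -0.05294177]
```

View pics/s5c.png

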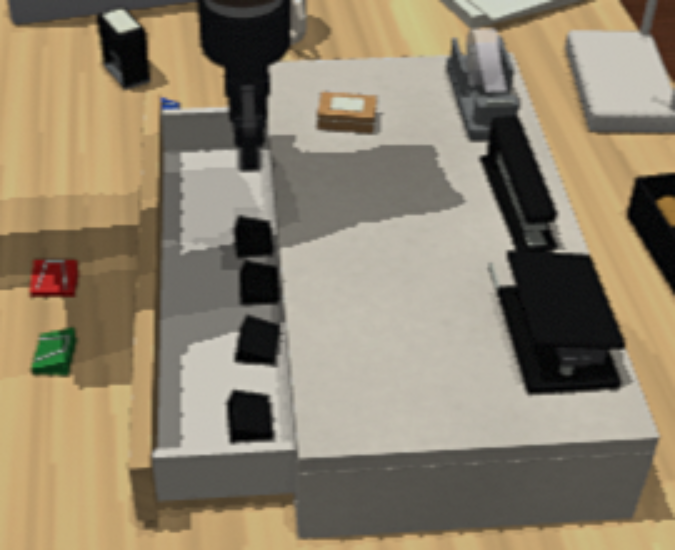

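All four clips lie in the drawer: (253,237), (258,283), (258,340) and (250,415). The box has not moved. Now I move in front of the face, at a height well above the look-alikes.

{"api": "send_rows", "payload": {"moves": [[[2,0,-25],[0,0,0],0],[[25,-12,-42],[0,0,0],0],[[55,-27,-42],[0,0,0],0],[[85,-42,-42],[0,0,0],0],[[115,-58,-42],[0,0,0],0],[[140,-72,-42],[0,0,0],0],[[140,-72,-42],[0,0,0],0],[[140,-72,-42],[0,0,0],0],[[140,-72,-10],[0,0,0],0],[[140,-72,22],[0,0,0],0],[[140,-72,54],[0,0,0],0],[[140,-72,54],[0,0,0],0]]}}

```text
clock: 10.68
eef_pos: [0.3892, -0.0036, 0.1226]
tool_rot: [0.036, 0.999, 0.0, -0.001]
ft_force: [-2.2, 0.6, -0.8]
grip_width: -0.0003
```

```bash
python3 - <<'E'
from h import *
o=readout.get_obs(); print(wr(o["eef_pos"]),o["eef_pos"][2]-bot.tips_ahead,np.round(o["ft_force"],1))
plan([[*rw(-.08,0),.053],[*rw(-.014,0),.053]])
E
```

```text
[-0.16168446  0.00016858] 0.050024168887761206 [-2.2  0.6 -0.8]
[-82, 0, -3] [0.0, -0.001, -0.002]
[-148, 0, -3] [0.0, -0.001, -0.002]
```

{"api": "send_rows", "payload": {"moves": [[[-10,0,-1],[0,0,0],0],[[-20,0,-2],[0,0,0],0],[[-30,0,-3],[0,0,0],0],[[-38,0,-3],[0,0,0],0],[[-47,0,-3],[0,0,0],0],[[-56,0,-3],[0,0,0],0],[[-66,0,-3],[0,0,0],0],[[-76,0,-3],[0,0,0],0],[[-86,0,-3],[0,0,0],0],[[-96,0,-3],[0,0,0],0],[[-106,0,-3],[0,0,0],0],[[-116,0,-3],[0,0,0],0]]}}

```text
clock: 11.68
eef_pos: [0.5063, -0.0116, 0.1262]
tool_rot: [0.035, 0.999, 0.001, -0.0]
ft_force: [-2.1, 1.6, 1.9]
grip_width: -0.0001
```

```bash
python3 - <<'E'
from h import *
o=readout.get_obs(); print(wr(o["eef_pos"]),o["eef_pos"][2]-bot.tips_ahead,np.round(o["ft_force"],1))
plan([[*rw(-.014,0),.053]])
E
```

```text
[-0.04437341  0.00029466] 0.05355134268484049 [-2.1  1.6  1.9]
[-30, 0, 1] [0.001, -0.0, -0.001]
```

{"api": "send_rows", "payload": {"moves": [[[-7,0,0],[0,0,0],0],[[-14,0,0],[0,0,0],0],[[-20,0,0],[0,0,0],0],[[-24,0,0],[0,0,0],0],[[-27,0,0],[0,0,0],0],[[-29,0,0],[0,0,0],0],[[-30,0,0],[0,0,0],0],[[-30,0,0],[0,0,0],0]]}}

```text
clock: 12.35
eef_pos: [0.5362, -0.0138, 0.1261]
tool_rot: [0.035, 0.999, 0.001, -0.0]
ft_force: [-0.9, 1.0, 0.6]
grip_width: 0.0001
```

{"api": "send_rows", "payload": {"moves": [[[-2,0,0],[0,0,0],0],[[-2,0,0],[0,0,0],0]]}}

```text
clock: 12.52
eef_pos: [0.5364, -0.0138, 0.1259]
tool_rot: [0.035, 0.999, 0.001, -0.002]
ft_force: [-5.8, 1.4, 3.1]
grip_width: -0.0002
```

{"api": "send_rows", "payload": {"moves": [[[-4,0,0],[0,0,0],0],[[-6,0,0],[0,0,0],0],[[-6,0,0],[0,0,0],0]]}}

```text
clock: 12.77
eef_pos: [0.5371, -0.0138, 0.1249]
tool_rot: [0.035, 0.999, 0.001, -0.008]
ft_force: [-15.8, 1.9, 9.4]
grip_width: -0.0001
```

At 16 N the drawer no longer moves, so it is at its stop. I back away and check.

{"api": "send_rows", "payload": {"moves": [[[10,0,0],[0,0,0],0],[[40,0,0],[0,0,0],0],[[75,0,-20],[0,0,0],0],[[100,0,-50],[0,0,0],0],[[120,0,-80],[0,0,0],0],[[140,0,-110],[0,0,0],0],[[140,0,-110],[0,0,0],0],[[140,0,-110],[0,0,0],0]]}}

```text
clock: 13.43
eef_pos: [0.4003, -0.0043, 0.2394]
tool_rot: [0.035, 0.999, 0.001, -0.005]
ft_force: [0.5, 0.6, -0.0]
grip_width: -0.0004
```

```bash
python3 - <<'E'
from h import *
snap("side","pics/s6.png"); C=get_calibration("side")
im=cv2.imread("pics/s6.png"); cv2.imwrite("pics/s6c.png",cv2.resize(im[150:370,205:475],None,fx=2.9,fy=2.7))
for y in(-.2,0.1,.15): print(205,[np.round((proj(C,[*rw(x,y),.078])-[205,150])*[2.9,2.7]) for x in(-.003,-.013)])
E
```

```text
205 [array([334., 458.]), array([318., 459.])]
205 [array([311., 184.]), array([299., 185.])]
205 [array([308., 149.]), array([296., 150.])]
```

View pics/s6c.png

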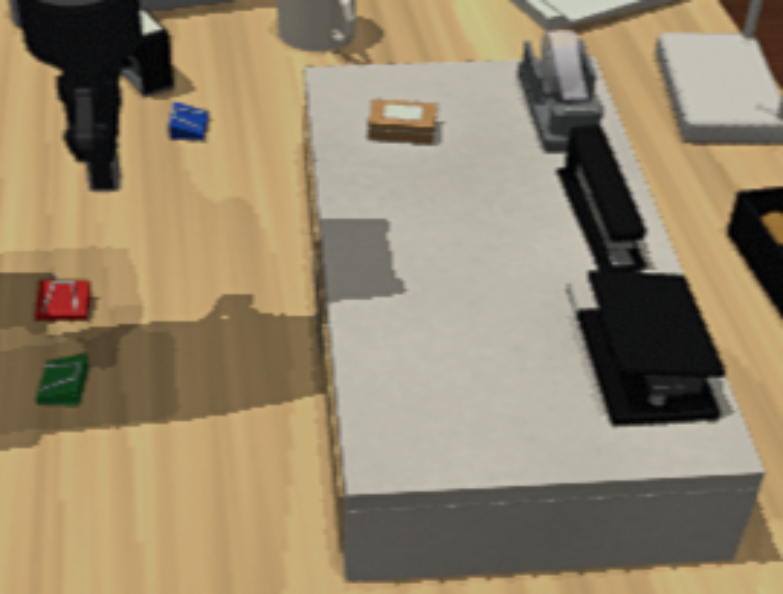

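The drawer face now sits right at the riser edge: it shows at column 335 or so near row 458, where the shut position predicts 334. Everything else stands where it was.

```bash
python3 -c "
from workcell import order; print(order.job_done())"
```

```text
the job is handed in; nothing more can be done
None
```

All four black binder clips are in the drawer, the drawer is shut, and I handed the job in at about 13.5 s of the 64 s allowed. `job_done` reports no verdict, so this rests on my own checks.

- **Sweeping:** I swept the clips one at a time with closed fingers over the front edge. A side picture taken just before closing showed all four lying in the open drawer.
- **Closing:** I pushed the face in with the fingertips until it stopped moving under a 16 N push, then backed the arm away. In the last side picture the face lies within a pixel or so of where the shut position should appear.
- **Everything else:** In that picture the staple box, the back row, the stamp and the mug look unmoved. The calculator was outside that crop, but the arm never went near it.
- **Not seen:** The clips cannot be seen once the drawer is shut, so their final positions were not checked.
- **Disagreement:** My two views of the open drawer's front face differed by up to about 8 mm. This did not affect the work.

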